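Clamp a tube block into the dry-block heater

TASK

Fit the aluminium tube block that carries a keeper hook into the recess in the heater's sloping deck, hook end towards the latch, and press it fully home so that it is flush. Then swing the draw latch's loop over so that its bar drops behind the keeper hook, and press the latch lever down over centre until it lies flat. Leave the spare block, bottle and jar where they stand.

Things in the scene. Friction and masses are not known exactly. Their poses are not given: they have to be found in the camera images.
- block_mid (a point): Tube block to fit: loose aluminium, 240 to 390 g, body 76 (x) x 60 (y) x 24 (z) mm, standing upright on the bench. This point is the body's centre, 12 mm above its underside; z out of its top, x away from its keeper hook. Dark wells on top.
- fin_mid (a point): Middle of the block's upright grip fin, 28 (block x) x 12 (block y) x 34 mm tall, on the body's top; 12 mm in +x and 29 mm in z from block_mid. The fin's top is 17 mm above this point.
- keeper (a point): Keeper hook on the block's -x end, 16 mm wide in y: stem 4 mm thick with a 4 mm lip on top that points to +x (up-slope once fitted), 10 mm free under the lip, 13 mm tall. This point is at the foot of the stem's +x face, on the block's top: 28 mm in -x and 12 mm in z from block_mid.
- recess_mid (a point): Where block_mid is when the block is flush: 12 mm under the deck's surface. Deck axes: x up the slope, y across, z out of the deck (30 degree slope, low edge away from the robot); block x, y, z go along them. Recess 79 x 63 mm, 24 mm deep. Spring plungers in its side walls (x +12 mm) stop the block 10 mm proud; about 10 N pushes it past them to the floor.
- recess_mouth (a point): Centre of the recess mouth on the deck's surface, deck axes. The grey deck reaches from x -140 to +55 mm and is 130 mm wide; it is the top of the white wedge-shaped dry-block heater, which stands fixed on the bench, this point 110 mm above the bench.
- latch_pivot (a point): Hinge of the latch lever, on the deck: 63 mm down-slope (-x) of recess_mouth and 9 mm above the deck's surface; deck axes.
- lever_tip (a point): Free end of the steel latch lever, 42 mm from latch_pivot; the lever is 14 mm wide and 5 mm thick.
- loop_bar (a point): Middle of the loop's cross bar, steel, 8 mm thick, 42 mm long along deck y. Two 4 mm legs (34 mm apart) join it to a pin 51 mm away on the lever, 14 mm from latch_pivot. At the start the loop leans back down-slope on a stop; it swings freely and falls up-slope, beyond the keeper's lip, once pushed past upright. The bar can stretch 6 mm from the pin, 5 N per mm.
- lever (a joint): Latch lever, rad: 0 closed, flat, pointing down-slope; grows as it is raised; 1.57 square to the deck; 2.09 its stop, leaning up-slope. Starts raised 1.85 to 2.06 and stays where left by friction (about 1 N at the tip). With the loop hooked it takes a few newtons up to centre, then stays down.
- spare_mid (a point): Spare aluminium block, bystander, 60 x 60 x 36 mm with a grip fin 28 x 12 x 22 mm in the middle, no hook; centre of its body.
- reagent_mid (a point): White reagent bottle, bystander, 60 mm across, 130 mm tall; half-way up.
- jar_mid (a point): White jar with grey lid, bystander, 60 mm across, 70 mm tall; half-way up.
There are look-alikes about, which are no part of the job. What is shaped like the part that bears block_mid but green or red is not meant.

How it is judged:
By the outcome, as a careful person would: the job done as asked, in the order asked, and still so for the second after the job is handed in, with the robot touching nothing.
It also fails if it takes over 58 s, if anything falls off the work surface, if the arm or the gripper's body presses on something with over 40 N, if the wrist force passes 120 N, or if a joint passes its speed limit or range.

ROBOT

A 6-joint arm with a two-finger parallel gripper is mounted at the origin on the work surface. World frame = base frame: x ahead of the robot, y to its left, z up, the work surface at z = 0. Lengths are in m, angles in rad, forces in N, time in s.
With the tool pointing down it reaches from about 0.35 to 0.85 m from the base axis. Payload 8.1 kg.
Tool frame: the origin (TCP) lies midway between the tips of the shut fingers; the grasp point (between the pads) lies 19 mm behind it; z points along the fingers, y is the line along which they close (so a half turn about z gives the same grasp; the last joint's range is limited). The gripper opens to 93 mm and grips with 3 to 60 N. Pads are 15 mm wide; open, the fingers measure 128 mm over their backs; the gripper's body (75 mm by 188 mm) begins 65 mm behind the grasp point.
Start: joints at [-1.372, 0.13, 1.488, -0, 1.523, -0.085], TCP at [0.168, -0.576, 0.219] pointing down, gripper open.
Joint ranges: [-2.96, 2.96], [-0.89, 2.26], [0.02, 2.5], [-1.34, 4.48], [0, 2.73], [-2.66, 2.66]. Speed limits (rad/s): [2.39, 2.39, 2.79, 3.14, 3.14, 3.14].

INTERFACE

Orientations are given as a rotation vector (axis times angle).
In Python, from station import env gives the robot as it stands.
- The arm moves only by the shell command python3 -m jog 'ROWS' [FORCE]. ROWS is JSON, a list of rows, each a list of 3 entries, a list of its own where there are three numbers: the shift along the tool's x, y, z scaled (see below), then the turn, a rotation vector about the tool's x, y, z scaled (see below), then the opening, from 0 (shut) to 1 (fully open). A call has 1 to 10 rows; each row is the pose to reach, as a shift and turn from the pose commanded when the call began, along the tool's axes at that moment, turning the shorter way round; what a row does not reach only later rows make up. The controller multiplies each number of a shift by 20 cm and each number of a turn by pi rad. A row lasts 1/8 s, in which the tool goes at most 62.5 mm and 10.7 degrees, less where a joint would pass 70% of its speed; a pose out of reach is approached as far as the arm can. A call with a number of a shift or a turn outside -1 to 1 is refused whole. A call with a gripper value outside its range is refused whole. The fingers move at their own pace and stop on an object; FORCE is the grip in N (left out, the last holds). Time passes only in rows, so rows that repeat a pose let the fingers close. It gives the time, the measured TCP pose, the force, the opening and the grip force at its end, in the units of the state.
- env.read_state(): the state, without advancing time (a new reading comes with each control period).
- env.get_image(name): name is "scene" or "top" or "wrist"; returns (picture, depth): 480x640x3 uint8, red, green, blue; 480x640 float32, m along the optical axis (not along the pixel's ray), 0 where there is no reading.
- env.camera_info(name): a dict with "fx", "fy", "cx", "cy" (pixels), "D" ([k1, k2, p1, p2, k3] as OpenCV has them; the pictures are not rectified), "rvec" (rotation vector, rad) and "tvec" (3), from world to camera coordinates, as OpenCV has them. Camera axes: x right, y down, z forward; pixel columns grow to the right and rows downward; lengths in m; the calibration is good to about 2 mm. A picture is of the moment at which its call begins: read the wrist's pose just before it. camera_info takes no time and is no camera call; for the wrist camera it gives the pose at the moment of the call.
- env.job_done(): hands the job in; it is judged then, once.
The state is a dict: "clock": time; "joints": joint angles; "joint_vel": joint speeds; "effort": joint torques, N m; "ee_pos": TCP position; "tool_rot": TCP orientation; "wrist_force": force on the tool from outside, world axes, zero at the start; "ft_torque": the same for the moment, N m; "finger_gap": finger opening in m; "gripper_force": force on a finger pad.
Only numpy, scipy, OpenCV 4.12 (cv2) and the standard library are available. Lean on these libraries where they do the work, as an engineer would, in place of code of your own. Each camera call takes 0.05 s, during which the arm holds its last target. There are 200 camera calls.

## Working session

There is one attempt and no reset: what is moved stays moved. The work goes in short steps, Python scripts to look and compute and a shell command to move; the robot and the scene stay as the last step left them, time stands still between calls to the robot, and variables do not carry over. Pictures are saved under pics/ and viewed, at most 10 in all, crops included, and the job is handed in when it is done.

```bash
mkdir -p pics; ls; cat > h.py <<'E'
import numpy as np, cv2
from scipy.spatial.transform import Rotation as R
from station import env
def cam(name,save=None):
    ci=env.camera_info(name); im,d=env.get_image(name)
    if save: cv2.imwrite('pics/'+save,im[:,:,::-1])
    K=np.array([[ci['fx'],0,ci['cx']],[0,ci['fy'],ci['cy']],[0,0,1]])
    uv=np.stack(np.meshgrid(np.arange(640),np.arange(480)),-1).reshape(-1,1,2).astype(np.float64)
    n=cv2.undistortPoints(uv,K,np.array(ci['D'],float)).reshape(480,640,2)
    P=np.dstack([n*d[...,None],d])
    Rm=R.from_rotvec(np.ravel(ci['rvec'])).as_matrix()
    W=(P-np.ravel(ci['tvec']))@Rm
    W[d==0]=np.nan
    return im,d,W
E
python3 - <<'E'
from h import *
for n in('scene','top'):
    im,d,W=cam(n,n+'0.png'); np.savez('/tmp/'+n,im=im,W=W)
    ci=env.camera_info(n); print(n,-R.from_rotvec(np.ravel(ci['rvec'])).inv().apply(np.ravel(ci['tvec'])))
print(env.read_state())
E
```

```text
pics
scene [1.11978557 0.28074495 0.87968294]
top [ 0.38163629 -0.02321785  1.40474447]
{'clock': 0.1, 'joints': array([-1.37238708e+00,  1.31070970e-01,  1.48915923e+00,  1.35304387e-05,
        1.52297282e+00, -8.53825254e-02]), 'joint_vel': array([ 7.22898861e-05, -1.23081321e-03, -2.55952832e-03,  3.43416930e-04,
        1.18659486e-03,  2.13161499e-03]), 'effort': array([ 1.53293964e-03, -5.61343038e+01, -4.93094087e+01,  7.70196319e-02,
        2.91109085e-02, -2.12923533e-05]), 'ee_pos': array([ 0.16793674, -0.57550064,  0.21770722]), 'tool_rot': array([-3.10842632e+00, -4.44056155e-01,  1.21621088e-04]), 'wrist_force': array([-0.59315436,  1.02288079,  0.80579854]), 'ft_torque': array([-0.01996811,  0.04409729, -0.03808267]), 'gripper_force': 0.0, 'finger_gap': 0.09276590885425602}
```

View pics/scene0.png

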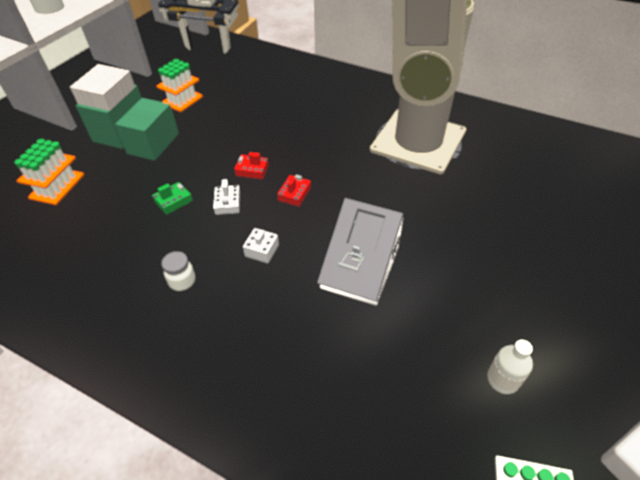

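View pics/top0.png

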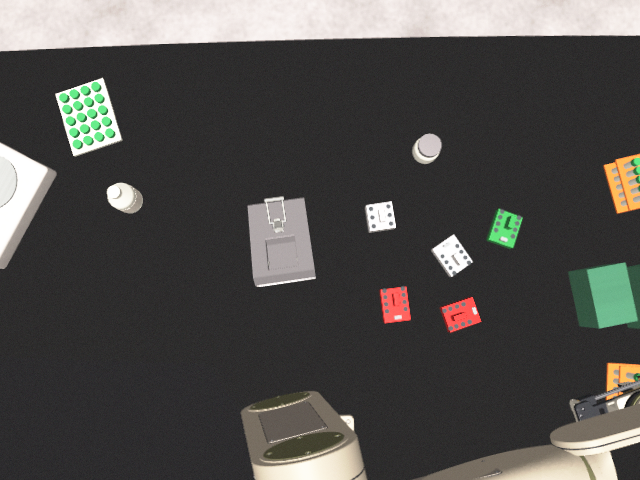

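The top view shows the hook block at about (452,256), the spare at (380,217), and the heater at about (281,242) with its latch at (276,213). Next I'll measure these points and enlarge the block and heater.

```bash
python3 - <<'E'
from h import *
t=np.load('/tmp/top.npz');im,W=t['im'],t['W']
s=np.load('/tmp/scene.npz')
c1=cv2.resize(im[225:290,415:490],(400,347),interpolation=cv2.INTER_CUBIC)
c2=cv2.resize(im[190:295,240:325],(400,494),interpolation=cv2.INTER_CUBIC)
c=np.zeros((500,800,3),np.uint8);c[:347,:400]=c1;c[:494,400:]=c2
cv2.imwrite('pics/crop.png',c[:,:,::-1])
def reg(W,r0,r1,c0,c1,z0,z1):
    p=W[r0:r1,c0:c1].reshape(-1,3);p=p[~np.isnan(p[:,0])];return p[(p[:,2]>z0)&(p[:,2]<z1)]
b=reg(W,228,285,425,482,.012,.034)
r=cv2.minAreaRect((b[:,:2]*1000).astype(np.float32));print('block body',len(b),r,np.median(b[:,2]))
f=reg(W,228,285,425,482,.036,.08);print('fin',cv2.minAreaRect((f[:,:2]*1000).astype(np.float32)),f[:,2].max(),len(f))
for p in f: print(np.round(p*1000).astype(int).tolist(),end=' ')
# deck plane
m=(W[...,2]>.04)&(W[...,2]<.16);m[:, :240]=0;m[:,325:]=0;m[:190]=0;m[295:]=0
d=W[m]
best=None;rng=np.random.default_rng(0)
for i in range(300):
    q=d[rng.choice(len(d),3)];n=np.cross(q[1]-q[0],q[2]-q[0]);
    if np.linalg.norm(n)<1e-9: continue
    n/=np.linalg.norm(n)
    k=abs((d-q[0])@n)<.003
    if best is None or k.sum()>best.sum():best=k
q=d[best];c0=q.mean(0);n=np.linalg.svd(q-c0,full_matrices=False)[2][2];n*=np.sign(n[2]);print('\nplane',c0,n,np.degrees(np.arccos(n[2])),best.sum())
h=n.copy();
xu=np.array([-n[0],-n[1],0]);xu-=n*(xu@n);xu/=np.linalg.norm(xu);yy=np.cross(n,xu)
u=np.c_[(q-c0)@xu,(q-c0)@yy]*1000
rr=cv2.minAreaRect(u.astype(np.float32));print('deck rect',rr, 'xu',xu,'yy',yy)
E
```

```text
block body 756 ((465.472412109375, -346.60711669921875), (76.14324951171875, 63.0030517578125), 34.480587005615234) 0.02445254131654128
fin ((468.06756591796875, -343.6107177734375), (56.28462219238281, 14.435163497924805), 33.20475769042969) 0.0657554174221432 109
[495, -335, 41] [492, -332, 42] [493, -335, 37] [491, -328, 38] [490, -330, 40] [490, -332, 39] [490, -335, 39] [491, -338, 37] [489, -324, 37] [488, -326, 38] [488, -327, 41] [488, -333, 45] [488, -337, 39] [486, -323, 37] [486, -325, 40] [486, -328, 38] [486, -330, 38] [486, -332, 38] [484, -325, 39] [483, -327, 43] [468, -348, 57] [468, -349, 62] [466, -344, 53] [466, -345, 59] [465, -345, 66] [466, -349, 59] [466, -352, 58] [465, -343, 39] [464, -342, 53] [464, -343, 58] [464, -345, 56] [464, -347, 58] [464, -349, 58] [463, -350, 64] [464, -354, 57] [463, -339, 43] [462, -339, 54] [462, -342, 52] [462, -343, 56] [462, -345, 57] [462, -348, 53] [461, -349, 60] [462, -352, 55] [461, -354, 58] [461, -343, 37] [460, -342, 51] [459, -343, 57] [459, -344, 60] [459, -347, 60] [459, -350, 57] [459, -351, 61] [459, -357, 55] [4
[... 520 characters left out ...]
, 59] [450, -356, 56] [450, -358, 59] [450, -361, 55] [450, -361, 62] [450, -364, 59] [449, -350, 43] [448, -349, 57] [448, -350, 61] [448, -354, 56] [448, -355, 60] [448, -358, 58] [447, -359, 62] [447, -361, 62] [447, -353, 41] [446, -354, 45] [445, -352, 63] [445, -354, 64] [445, -357, 59] [446, -361, 54] [444, -353, 41] [444, -355, 39] [444, -354, 52] [443, -355, 57] [443, -357, 61] 
plane [0.51474495 0.04501036 0.08905474] [0.49712001 0.05144034 0.86615563] 29.985073318148842 2673
deck rect ((2.3979415893554688, 0.08670806884765625), (198.16744995117188, 130.14443969726562), 0.5875003933906555) xu [-0.8615554  -0.08915091  0.49977437] yy [ 1.02927121e-01 -9.94688900e-01  6.93889390e-18]
```

View pics/crop.png

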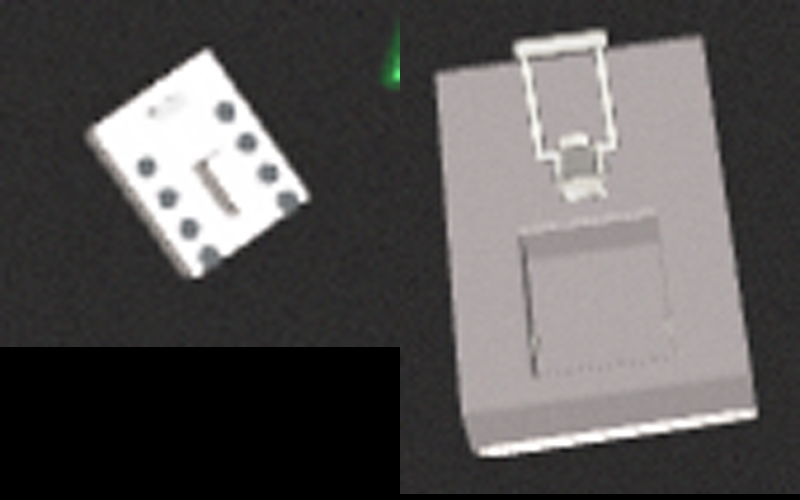

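The block's keeper faces away from the robot, at about (489,-330) mm. The fin is near (456,-351), and the latch loop leans down-slope. Now I'll hover over the block with the grasp yaw.

```bash
cat >> h.py <<'E'
def frame(x,z):
    z=np.array(z,float)/np.linalg.norm(z);x=np.array(x,float);x=x-z*(x@z);x/=np.linalg.norm(x)
    return np.c_[x,np.cross(z,x),z]
def go(pos,Rt,flip=None):
    s=env.read_state();R0=R.from_rotvec(s['tool_rot']).as_matrix()
    d=R0.T@(np.array(pos)-s['ee_pos'])/.2
    t=R.from_matrix(R0.T@Rt).as_rotvec()
    print('shift',d.round(3).tolist(),'turn',(t/np.pi).round(4).tolist(),'deg',np.degrees(np.linalg.norm(t)).round(1),'j6',s['joints'][5].round(2),'t',s['clock'].round(2))
E
python3 - <<'E'
from h import *
bx=np.array([-np.cos(np.radians(33.7)),-np.sin(np.radians(33.7)),0])
s=env.read_state();print(R.from_rotvec(s['tool_rot']).as_matrix().round(3))
for sg in(1,-1):
    go([.456,-.351,.20],frame(sg*bx,[0,0,-1]))
E
```

```text
[[ 0.96   0.28  -0.   ]
 [ 0.28  -0.96   0.002]
 [ 0.    -0.002 -1.   ]]Traceback (most recent call last):
  File "<stdin>", line 5, in <module>
  File "h.py", line 22, in go
    print('shift',d.round(3).tolist(),'turn',(t/np.pi).round(4).tolist(),'deg',np.degrees(np.linalg.norm(t)).round(1),'j6',s['joints'][5].round(2),'t',s['clock'].round(2))
                                                                                                                                                       ^^^^^^^^^^^^^^^^
AttributeError: 'float' object has no attribute 'round'
```

```bash
sed -i "s/s\['clock'\].round(2)/round(s['clock'],2)/" h.py; python3 - <<'E'
from h import *
bx=np.array([np.cos(np.radians(33.7)),np.sin(np.radians(33.7)),0])
go([.456,-.351,.20],frame(bx,[0,0,-1]))
E
```

```text
shift [1.697, -0.674, 0.09] turn [-0.0005, -0.0001, -0.0969] deg 17.4 j6 -0.09 t 0.1
```

```bash
python3 -m jog '[[[0.95,-0.35,0.05],[0,0,0],1],[[0.95,-0.35,0.05],[0,0,0],1],[[0.95,-0.35,0.05],[0,0,0],1]]' && python3 -m jog '[[[0.747,-0.324,0.04],[0,0,-0.097],1],[[0.747,-0.324,0.04],[0,0,-0.097],1],[[0.747,-0.324,0.04],[0,0,-0.097],1],[[0.747,-0.324,0.04],[0,0,-0.097],1],[[0.747,-0.324,0.04],[0,0,-0.097],1]]'
python3 - <<'E'
from h import *
s=env.read_state();print(s['ee_pos'],s['joint_vel'].round(3))
im,d,W=cam('wrist','w1.png');np.savez('/tmp/w1',im=im,W=W)
E
```

```text
clock: 0.48
ee_pos: [0.3196, -0.4632, 0.2088]
tool_rot: [-3.11, -0.443, 0.0]
wrist_force: [0.5, -0.2, -0.4]
finger_gap: 0.0929
gripper_force: 0.0
clock: 1.1
ee_pos: [0.4433, -0.3608, 0.201]
tool_rot: [-3.006, -0.911, 0.001]
wrist_force: [-0.4, -0.0, -0.0]
finger_gap: 0.0933
gripper_force: 0.0
[ 0.44334598 -0.36078716  0.20101838] [-0.024 -0.004 -0.    -0.001 -0.    -0.001]
```

View pics/w1.png

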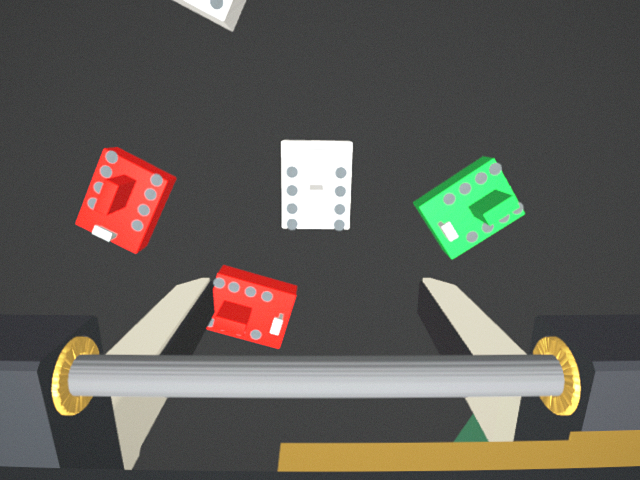

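The hook block is centred at about (316,185) in the wrist view, aligned with the image axes. The keeper end is towards the top, where there are no wells. I'll fit it from depth.

```bash
python3 - <<'E'
from h import *
t=np.load('/tmp/w1.npz');W=t['W'][125:245,265:370].reshape(-1,3);W=W[~np.isnan(W[:,0])]
def rect(z0,z1,extra=None):
    p=W[(W[:,2]>z0)&(W[:,2]<z1)]
    if extra is not None:p=p[extra(p)]
    print(z0,z1,len(p),cv2.minAreaRect((p[:,:2]*1000).astype(np.float32)),p.mean(0).round(4),np.median(p[:,2]).round(4))
rect(.019,.03);rect(.032,.042);rect(.05,.07)
t=np.load('/tmp/w1.npz')['im'];g=cv2.inRange(t,(150,150,150),(255,255,255));g[:125]=0;g[245:]=0;g[:,:265]=0;g[:,370:]=0
print(cv2.minAreaRect(cv2.findNonZero(g)))
s=env.read_state();print(R.from_rotvec(s['tool_rot']).as_matrix().round(4))
E
```

```text
0.019 0.03 5254 ((463.30999755859375, -348.225341796875), (77.66450500488281, 60.23783874511719), 32.806854248046875) [ 0.4658 -0.3466  0.0244] 0.0245
0.032 0.042 217 ((478.20611572265625, -339.0895080566406), (30.208454132080078, 15.53284740447998), 33.34556579589844) [ 0.4847 -0.3344  0.0373] 0.0372
0.05 0.07 548 ((454.1550598144531, -354.2896728515625), (27.749977111816406, 11.969564437866211), 33.48894500732422) [ 0.4547 -0.3536  0.0582] 0.0584
((316.5, 184.5), (89.0, 71.0), 90.0)
[[ 8.322e-01  5.544e-01 -6.000e-04]
 [ 5.544e-01 -8.322e-01 -0.000e+00]
 [-5.000e-04 -3.000e-04 -1.000e+00]]
```

```bash
python3 - <<'E'
from h import *
bx=np.array([np.cos(np.radians(33.5)),np.sin(np.radians(33.5)),0])
go([.4538,-.3546,.028],frame(bx,[0,0,-1]))
E
```

```text
shift [0.064, 0.002, 0.866] turn [-0.0001, 0.0002, 0.001] deg 0.2 j6 0.21 t 1.15
```

```bash
python3 -m jog '[[[0.064,0.002,0.3],[0,0,0.001],0.4],[[0.064,0.002,0.6],[0,0,0.001],0.4],[[0.064,0.002,0.8],[0,0,0.001],0.4],[[0.064,0.002,0.866],[0,0,0.001],0.4],[[0.064,0.002,0.866],[0,0,0.001],0.4],[[0.064,0.002,0.866],[0,0,0.001],0]]' 50 && python3 -m jog '[[[0,0,0],[0,0,0],0],[[0,0,0],[0,0,0],0],[[0,0,0],[0,0,0],0]]'
```

```text
clock: 1.9
ee_pos: [0.4559, -0.3555, 0.0307]
tool_rot: [3.005, 0.904, 0.003]
wrist_force: [-0.5, -0.1, 0.2]
finger_gap: 0.0374
gripper_force: 0.0
clock: 2.28
ee_pos: [0.4551, -0.354, 0.029]
tool_rot: [3.007, 0.907, 0.001]
wrist_force: [-1.1, 0.1, 4.6]
finger_gap: 0.0118
gripper_force: 50.0
```

```bash
python3 -m jog '[[[0,0,-0.3],[0,0,0],0],[[0,0,-0.6],[0,0,0],0],[[0,0,-0.9],[0,0,0],0],[[0,0,-0.95],[0,0,0],0]]'; python3 - <<'E'
from h import *
n=np.array([.49712,.05144,.86616]);xu=np.array([-.86156,-.08915,.49977])
s=env.read_state();print(s['ee_pos'],s['finger_gap'])
mouth=np.array([.5147,.0450,.0890])+.0449*xu;print(mouth)
R0=R.from_rotvec(s['tool_rot']).as_matrix()
print('half', (R0.T@(np.array([.47,-.16,.24])-s['ee_pos'])/.2).round(3))
go(mouth+.07*xu+.11*n,frame(-xu,-n))
E
```

```text
clock: 2.78
ee_pos: [0.4568, -0.3556, 0.2241]
tool_rot: [3.0, 0.905, 0.007]
wrist_force: [0.1, -0.6, -3.5]
finger_gap: 0.0117
gripper_force: 50.0
[ 0.45677693 -0.35559493  0.22412493] 0.011695322522165359
[0.47601596 0.04099717 0.11143967]
half [ 0.596 -0.778 -0.085]
shift [1.151, -1.612, -0.1] turn [0.0427, -0.1646, 0.1494] deg 40.7 j6 0.24 t 2.77
```

```bash
python3 -m jog '[[[0.58,-0.8,-0.1],[0.0427,-0.1646,0.1494],0],[[0.58,-0.8,-0.1],[0.0427,-0.1646,0.1494],0],[[0.58,-0.8,-0.1],[0.0427,-0.1646,0.1494],0],[[0.58,-0.8,-0.1],[0.0427,-0.1646,0.1494],0],[[0.58,-0.8,-0.1],[0.0427,-0.1646,0.1494],0]]'; python3 - <<'E'
from h import *
n=np.array([.49712,.05144,.86616]);xu=np.array([-.86156,-.08915,.49977])
mouth=np.array([.476,.0410,.1114])
go(mouth+.07*xu+.11*n,frame(-xu,-n))
E
```

```text
clock: 3.4
ee_pos: [0.4628, -0.1546, 0.234]
tool_rot: [3.007, 0.164, -0.827]
wrist_force: [0.0, -0.8, -2.2]
finger_gap: 0.0114
gripper_force: 50.0
shift [0.107, -0.966, -0.097] turn [-0.0023, 0.0041, 0.0025] deg 0.9 j6 1.14 t 3.4
```

```bash
python3 -m jog '[[[0.107,-0.966,-0.097],[0,0,0],0],[[0.107,-0.966,-0.097],[0,0,0],0],[[0.107,-0.966,-0.097],[0,0,0],0],[[0.107,-0.966,-0.097],[0,0,0],0],[[0.107,-0.966,-0.097],[0,0,0],0],[[0.107,-0.966,-0.097],[0,0,0],0]]'; python3 - <<'E'
from h import *
s=env.read_state();print(s['ee_pos'],s['tool_rot'],s['joint_vel'].round(3))
im,d,W=cam('wrist','w2.png');np.savez('/tmp/w2',im=im,W=W,ee=s['ee_pos'],rot=s['tool_rot'])
E
```

```text
clock: 4.15
ee_pos: [0.4713, 0.037, 0.2454]
tool_rot: [3.009, 0.155, -0.815]
wrist_force: [0.1, -1.0, -2.9]
finger_gap: 0.0118
gripper_force: 50.0
[0.47130854 0.03695433 0.24537764] [ 3.00942835  0.15522408 -0.81453492] [-0.005  0.005 -0.005  0.003  0.006  0.009]
```

View pics/w2.png

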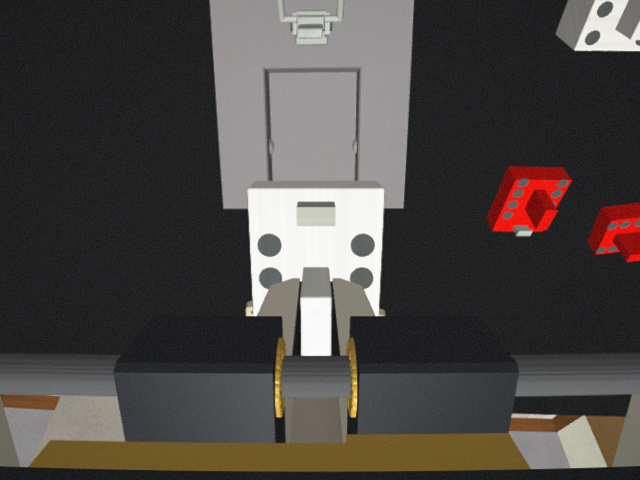

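The held block's top spans columns 248–384 with its front edge at row 185. The recess mouth has its down-slope edge at row 69 and sides at columns 265 and 359. The loop and lever are at the top, near (312,20).

```bash
cat > fit.py <<'E'
from h import *
t=np.load('/tmp/w2.npz');W=t['W']
Rt=R.from_rotvec(t['rot']).as_matrix();ee=t['ee']
T=(W-ee)@Rt   # tool coords: x downslope(image up), y, z fwd
reg=np.zeros((480,640),bool);reg[5:175,215:410]=1;reg[:,262:362]&=False
reg[:175,215:262]=1
q=T[reg&~np.isnan(W[...,0])]
c=np.median(q,0)
for i in range(4):
    c=q.mean(0);n=np.linalg.svd(q-c,full_matrices=False)[2][2];n*=-np.sign(n[2]);q=q[abs((q-c)@n)<.003 if i else abs((q-c)@n)<.01]
print('deck n in tool',n.round(4),'dist from TCP mm',((c)@n*-1000).round(2),len(q),np.std((q-c)@n)*1000)
h=(T-c)@n
on=abs(h)<.002
# y edges per row
for name,sl in(('deckL',(212,240)),('deckR',(385,415))):pass
L=[];Rr=[];dl=[];dr=[]
for r in range(85,165,2):
    if 138<r<158: continue
    cols=np.where(on[r,212:415])[0]+212
    l=cols[cols<300].max();k=cols[cols>320].min()
    L.append(T[r,l,:2]);Rr.append(T[r,k,:2]);dl.append(T[r,cols.min(),:2]);dr.append(T[r,cols.max(),:2])
B=[]
for cc in range(275,350,3):
    rows=np.where(on[50:100,cc])[0]+50;B.append(T[rows.max(),cc,:2])
def line(p,ax):
    p=np.array(p)*1000;a=np.polyfit(p[:,ax],p[:,1-ax],1);return np.degrees(np.arctan(a[0])).round(2),a.round(4),np.median(p[:,1-ax]).round(2)
for nme,p in(('L',L),('R',Rr),('dl',dl),('dr',dr)):print(nme,line(p,0))
print('B',line(B,1))
# held block top
m=np.zeros((480,640),bool);m[178:300,240:392]=1
b=T[m&(T[...,2]>-.02)&(T[...,2]<.02)]
print('top z',np.median(b[:,2])*1000);
b2=b[abs(b[:,2]-np.median(b[:,2]))<.0025];c2=b2.mean(0);nn=np.linalg.svd(b2-c2,full_matrices=False)[2][2];print('blk n',(nn*-np.sign(nn[2])).round(4))
print('blk rect',cv2.minAreaRect((b2[:,:2]*1000).astype(np.float32)),'ymin/max',np.percentile(b2[:,1],[.3,99.7])*1000,'xmax',np.percentile(b2[:,0],99.7)*1000)
s=env.read_state();print(s['ee_pos'])
E
python3 fit.py
```

```text
deck n in tool [-0.0071 -0.0129 -0.9999] dist from TCP mm 114.37 9509 0.7305682034402214
L (np.float64(-0.65), array([-1.13000e-02, -3.25855e+01]), np.float64(-33.45))
R (np.float64(-0.3), array([-5.20000e-03,  3.06038e+01]), np.float64(30.11))
dl (np.float64(-0.22), array([-3.90000e-03, -6.57789e+01]), np.float64(-66.19))
dr (np.float64(-0.13), array([-2.30000e-03,  6.34059e+01]), np.float64(63.25))
B (np.float64(0.14), array([2.50000e-03, 1.12433e+02]), np.float64(112.41))
top z 4.220199683153006
blk n [ 6.1e-03 -8.0e-04 -1.0e+00]
blk rect ((22.516767501831055, 0.6467533111572266), (60.20094299316406, 53.89628219604492), 89.79625701904297) ymin/max [-29.18882625  30.45697907] xmax 49.142967806668665
[0.47131992 0.03699406 0.24534863]
```

```bash
python3 -m jog '[[[0.2,-0.011,0.1],[-0.004,0.004,0],0],[[0.3085,-0.011,0.15],[-0.004,0.004,0],0],[[0.3085,-0.011,0.25],[-0.004,0.004,0],0],[[0.3085,-0.011,0.35],[-0.004,0.004,0],0],[[0.3085,-0.011,0.35],[-0.004,0.004,0],0],[[0.3085,-0.011,0.35],[-0.004,0.004,0],0],[[0.3085,-0.011,0.35],[-0.004,0.004,0],0]]'; python3 - <<'E'
from h import *
s=env.read_state()
im,d,W=cam('wrist','w3.png');np.savez('/tmp/w3',im=im,W=W,ee=s['ee_pos'],rot=s['tool_rot'])
t=np.load('/tmp/w2.npz');R0=R.from_rotvec(t['rot']);print('moved mm',R0.inv().apply(s['ee_pos']-t['ee'])*1000,'rot',(R0.inv()*R.from_rotvec(s['tool_rot'])).as_rotvec())
E
```

```text
clock: 5.08
ee_pos: [0.4898, 0.043, 0.1549]
tool_rot: [3.004, 0.162, -0.79]
wrist_force: [0.7, 0.3, -2.1]
finger_gap: 0.0119
gripper_force: 50.0
moved mm [62.03529732 -3.57595928 68.59098685] rot [-0.01310161  0.01377434 -0.00097981]
```

View pics/w3.png

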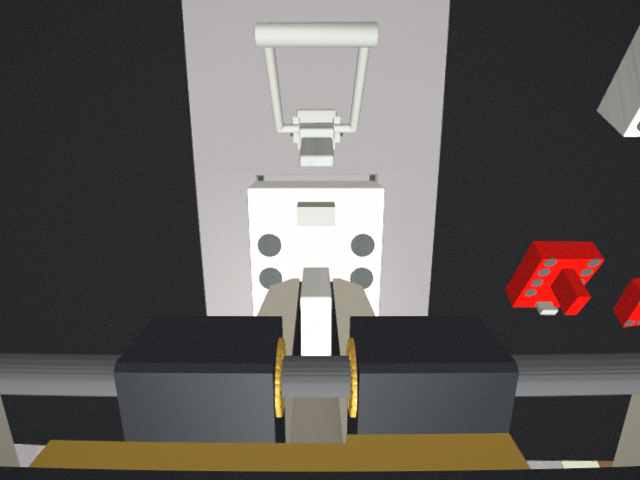

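The block is hovering over the recess, with the recess's down-slope edge visible at row 178, corners at about columns 258 and 376. The loop bar is at (317,35) and the lever tip at (317,150). I'll measure the residual offset.

```bash
python3 - <<'E'
from h import *
t=np.load('/tmp/w3.npz');W=t['W'];im=t['im']
Rt=R.from_rotvec(t['rot']).as_matrix();T=(W-t['ee'])@Rt
reg=np.zeros((480,640),bool);reg[5:300,210:245]=1;reg[5:300,395:425]=1
q=T[reg&~np.isnan(W[...,0])]
for i in range(4):
    c=q.mean(0);n=np.linalg.svd(q-c,full_matrices=False)[2][2];n*=-np.sign(n[2]);q=q[abs((q-c)@n)<(.003 if i else .01)]
print('n',n.round(4),'d',-c@n*1000)
h=(T-c)@n;on=abs(h)<.0025
dl=[];dr=[]
for r in range(20,300,4):
    cols=np.where(on[r,170:460])[0]+170;dl.append(T[r,cols.min(),:2]);dr.append(T[r,cols.max(),:2])
dl=np.array(dl)*1000;dr=np.array(dr)*1000
a=np.polyfit(dl[:,0],dl[:,1],1);b=np.polyfit(dr[:,0],dr[:,1],1);print('edges',a,b,'centre at x=30',(np.polyval(a,30)+np.polyval(b,30))/2)
B=[]
for cc in range(270,370,4):
    rows=np.where(on[160:186,cc])[0]+160
    B.append(T[rows.max(),cc,0]*1000)
print('B',np.median(B),B[0],B[-1])
g=im.astype(int).sum(2)
for r in(177,179,181):print(r,g[r,250:272].tolist(),g[r,364:386].tolist())
for r in (177,179): print((T[r,[256,258,260,262,264,372,374,376,378],1]*1000).round(1),(T[r,[256,258,260,262,264,372,374,376,378],2]*1000).round(1))
m=np.zeros((480,640),bool);m[184:300,240:392]=1
k=T[m&(abs(T[...,2]-.0042)<.003)];print('blk y',np.percentile(k[:,1],[.3,99.7])*1000,'x',np.percentile(k[:,0],99.7)*1000)
# latch
for nm,(r0,r1,c0,c1,h0,h1) in dict(bar=(22,48,254,380,.01,.09),lever=(108,168,296,338,.02,.08)).items():
    S=T[r0:r1,c0:c1];H=h[r0:r1,c0:c1];k=(H>h0)&(H<h1);p=S[k];print(nm,p.mean(0)*1000,p.min(0)*1000,p.max(0)*1000,'h',np.percentile(H[k],[2,50,98])*1000)
E
```

```text
n [ 1.030e-02  8.000e-04 -9.999e-01] d 45.126954397713476
edges [-6.61092160e-03 -6.31393811e+01] [-5.01616750e-03  6.61774434e+01] centre at x=30 1.3446247877767519
B 49.85742256767957 49.841648088401655 49.85742256767957
177 [566, 567, 569, 567, 565, 532, 475, 404, 297, 243, 240, 229, 256, 382, 531, 568, 568, 558, 569, 556, 567, 566] [565, 566, 560, 570, 566, 445, 289, 266, 252, 254, 274, 414, 475, 503, 556, 551, 561, 559, 557, 552, 553, 562]
179 [561, 568, 568, 566, 570, 549, 481, 430, 311, 252, 249, 237, 249, 388, 528, 574, 570, 569, 570, 568, 568, 573] [562, 568, 563, 564, 554, 431, 302, 259, 266, 264, 270, 401, 459, 519, 556, 565, 560, 558, 560, 566, 557, 557]
181 [569, 573, 571, 566, 554, 510, 482, 469, 440, 446, 438, 435, 437, 471, 489, 490, 487, 490, 486, 483, 486, 491] [486, 491, 491, 484, 478, 470, 434, 433, 451, 443, 441, 453, 476, 510, 546, 566, 558, 562, 553, 555, 560, 561]
[-31.2 -30.5 -30.3 -30.5 -30.   32.6  32.5  33.1  34.4] [46.4 49.5 55.9 65.4 70.6 57.3 49.  45.9 47.2]
[-31.  -30.4 -30.4 -30.6 -29.9  32.5  32.6  33.2  34.2] [45.3 48.  56.2 65.8 69.5 56.5 49.6 46.2 45.7]
blk y [-29.12995551  30.47728485] x 49.19794324844352
bar [104.75910795   1.02593135 -20.21580584] [101.04784129 -19.89433474 -23.7904449 ] [109.29820328  22.18119809 -14.03412915] h [63.27798064 66.62704584 68.4025304 ]
lever [67.71775161  1.10388091  8.74302304] [59.16561984 -8.22943714 -5.4779535 ] [76.03089706 10.68946613 25.6649366 ] h [23.05416854 36.08001521 50.11260207]
```

```bash
python3 -m jog '[[[-0.0035,0.0028,0],[0,-0.0015,0],0],[[-0.0035,0.0028,0.04],[0,-0.0015,0],0],[[-0.0035,0.0028,0.08],[0,-0.0015,0],0],[[-0.0035,0.0028,0.11],[0,-0.0015,0],0],[[-0.0035,0.0028,0.14],[0,-0.0015,0],0],[[-0.0035,0.0028,0.14],[0,-0.0015,0],0]]'
```

```text
clock: 5.88
ee_pos: [0.474, 0.041, 0.1294]
tool_rot: [3.0, 0.162, -0.801]
wrist_force: [-0.7, 0.2, -3.2]
finger_gap: 0.0116
gripper_force: 50.0
```

```bash
python3 -m jog '[[[0,0,0.02],[0,0,0],0],[[0,0,0.04],[0,0,0],0],[[0,0,0.055],[0,0,0],0],[[0,0,0.065],[0,0,0],0],[[0,0,0.07],[0,0,0],0],[[0,0,0.075],[0,0,0],0]]' 60; python3 - <<'E'
from h import *
t=np.load('/tmp/w3.npz');s=env.read_state();print(R.from_rotvec(t['rot']).inv().apply(s['ee_pos']-t['ee'])*1000,s['wrist_force'])
E
```

```text
clock: 6.62
ee_pos: [0.4692, 0.0403, 0.1197]
tool_rot: [3.002, 0.162, -0.793]
wrist_force: [8.0, 0.4, 20.1]
finger_gap: 0.0116
gripper_force: 60.0
[-0.77813904  0.34314134 40.82630829] [ 7.98136585  0.40356342 20.08835536]
```

Travel is 40.8 mm of the expected 41 mm, with a 20 N reaction, so the block looks home. I'll release, rise and check.

```bash
python3 -m jog '[[[0,0,0],[0,0,0],0.35],[[0,0,-0.005],[0,0,0],0.35],[[0,0,-0.15],[0,0,0],0.35],[[-0.1,0,-0.4],[0,0,0],0.35],[[-0.3,0,-0.55],[0,0,0],0.35],[[-0.3,0,-0.55],[0,0,0],0],[[-0.3,0,-0.55],[0,0,0],0]]'; python3 - <<'E'
from h import *
s=env.read_state()
im,d,W=cam('wrist','w4.png');np.savez('/tmp/w4',im=im,W=W,ee=s['ee_pos'],rot=s['tool_rot'])
E
```

```text
clock: 7.5
ee_pos: [0.4695, 0.041, 0.2414]
tool_rot: [3.0, 0.162, -0.801]
wrist_force: [0.6, 0.3, -0.3]
finger_gap: 0.0168
gripper_force: 0.0
```

View pics/w4.png

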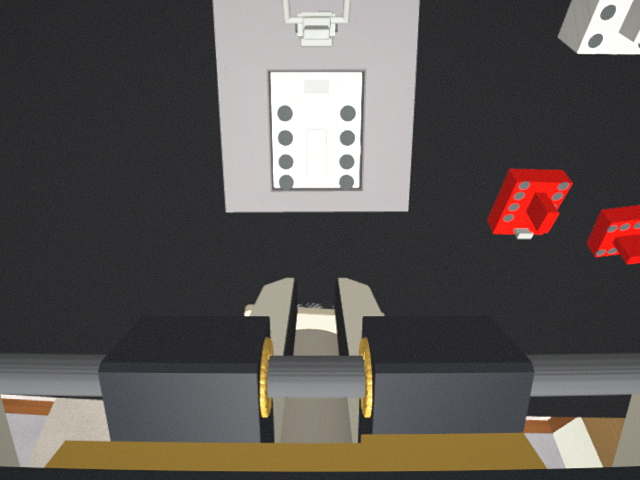

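The block sits in the recess (270–363 × 71–190), hook end up towards the latch at (316,25). Now I'll measure flushness and the deck frame.

```bash
python3 - <<'E'
from h import *
t=np.load('/tmp/w4.npz');W=t['W']
reg=np.zeros((480,640),bool);reg[50:205,228:262]=1;reg[50:205,370:405]=1;reg[195:207,235:400]=1
q=W[reg&~np.isnan(W[...,0])]
for i in range(4):
    c=q.mean(0);n=np.linalg.svd(q-c,full_matrices=False)[2][2];n*=np.sign(n[2]);q=q[abs((q-c)@n)<(.003 if i else .01)]
h=(W-c)@n*1000
print('n',n)
for a,b in(((90,180),(296,304)),((90,180),(330,338)),((74,78),(275,360)),((184,187),(295,335)),):
    print(np.nanmedian(h[a[0]:a[1],b[0]:b[1]]))
# keeper, fin -> block axes
def p(r0,r1,c0,c1,h0,h1):
    H=h[r0:r1,c0:c1];return W[r0:r1,c0:c1][(H>h0)&(H<h1)]
k=p(70,100,295,340,11,16);f=p(115,185,295,340,30,38);print(len(k),len(f),k.mean(0),f.mean(0),((k-c)@n).mean(),((f-c)@n).mean())
xd=f.mean(0)-k.mean(0);xd-=n*(xd@n);xd/=np.linalg.norm(xd)
b=p(60,200,265,370,-4,4)
S=np.c_[(b-c)@xd,(b-c)@np.cross(n,xd)]*1000
print('xd',xd)
mouth=f.mean(0)-.012*xd-n*((f.mean(0)-c)@n);print('mouth',mouth,'keeper x',(k.mean(0)-mouth)@xd*1000)
np.savez('/tmp/deck',n=n,x=xd,m=mouth)
E
```

```text
n [0.4973544  0.05683587 0.86568371]
-0.010476423332728597
-0.03368545027701641
0.036702774392335255
-0.06540079498572711
360 924 [0.50702117 0.04376045 0.10774751] [0.48319769 0.04134729 0.14572676] 0.013015056690783188 0.03390721499788718
xd [-0.8609382  -0.09060178  0.5005764 ]
mouth [0.47666505 0.04050737 0.11036692] keeper x -27.74069304365921
```

```bash
cat >> h.py <<'E'
def deck(x,y,z):
    d=np.load('/tmp/deck.npz');Y=np.cross(d['n'],d['x'])
    go(d['m']+np.array([x,y,z])@np.array([d['x'],Y,d['n']])/1000,frame(-d['x'],-d['n']))
def where():
    d=np.load('/tmp/deck.npz');Y=np.cross(d['n'],d['x']);s=env.read_state()
    A=np.array([d['x'],Y,d['n']]);print('deck xyz',(A@(s['ee_pos']-d['m'])*1000).round(1),'F',(A@s['wrist_force']).round(1))
E
python3 -c "
from h import *
where();deck(-118,0,105);deck(-118,0,48)"
```

```text
deck xyz [ 71.6  -0.8 109.2] F [-0.   0.6  0.1]
shift [0.948, 0.006, 0.022] turn [0.0003, -0.0002, 0.0006] deg 0.1 j6 1.47 t 7.55
shift [0.948, 0.005, 0.307] turn [0.0003, -0.0002, 0.0006] deg 0.1 j6 1.47 t 7.55
```

```bash
python3 -m jog '[[[0.3,0.005,0],[0,0,0],0],[[0.6,0.005,0],[0,0,0],0],[[0.948,0.005,0],[0,0,0],0],[[0.948,0.005,0.1],[0,0,0],0],[[0.948,0.005,0.307],[0,0,0],0],[[0.948,0.005,0.307],[0,0,0],0]]'; python3 - <<'E'
from h import *
where()
E
```

```text
clock: 8.3
ee_pos: [0.5981, 0.0539, 0.0883]
tool_rot: [2.996, 0.162, -0.82]
wrist_force: [-0.5, 0.4, -0.3]
finger_gap: 0.0005
gripper_force: 0.0
deck xyz [-116.8   -0.4   42. ] F [ 0.3 -0.5 -0.5]
```

```bash
python3 -m jog '[[[-0.05,0,0],[0,0,0],0],[[-0.12,0,-0.02],[0,0,0],0],[[-0.2,0,-0.06],[0,0,0],0],[[-0.28,0,-0.07],[0,0,0],0],[[-0.35,0,-0.07],[0,0,0],0],[[-0.42,0,-0.05],[0,0,0],0],[[-0.42,0,-0.05],[0,0,0],0],[[-0.42,0,-0.05],[0,0,0],0]]'; python3 - <<'E'
from h import *
where()
im,d,W=cam('wrist','w5.png')
im,d,W=cam('scene','s5.png')
E
```

```text
clock: 9.3
ee_pos: [0.5368, 0.0468, 0.1466]
tool_rot: [3.002, 0.162, -0.795]
wrist_force: [-0.3, -0.1, -0.3]
finger_gap: 0.0006
gripper_force: 0.0
deck xyz [-34.2   0.3  61.6] F [ 0.1  0.1 -0.4]
```

View pics/w5.png

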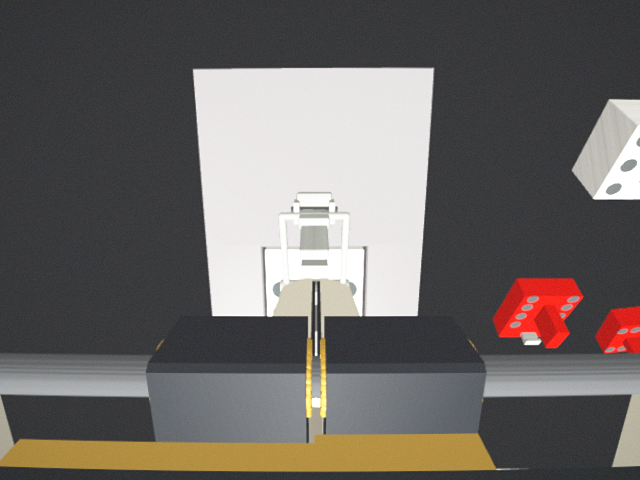

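The loop has swung over, with its legs running from (284,215) and (347,215) up-slope past the lever at (315,230). The bar is hidden by the fingers, so I'll back off and measure where it lies.

```bash
python3 -m jog '[[[0,0,-0.15],[0,0,0],0],[[-0.3,0,-0.25],[0,0,0],0],[[-0.5,0,-0.25],[0,0,0],0],[[-0.5,0,-0.25],[0,0,0],0],[[-0.5,0,-0.25],[0,0,0],0]]'; cat > look.py <<'E'
from h import *
import sys
where()
im,d,W=cam('wrist',sys.argv[1])
k=np.load('/tmp/deck.npz');A=np.array([k['x'],np.cross(k['n'],k['x']),k['n']])
D=(W-k['m'])@A.T*1000
x,y,z=D[...,0],D[...,1],D[...,2]
def med(nm,m):
    p=D[m];print(nm,len(p),p.mean(0).round(1) if len(p) else '',np.percentile(p,[2,98],axis=0).round(1).tolist() if len(p) else '')
med('bar outer',(abs(y)>14)&(abs(y)<24)&(z>2.5)&(z<75)&(x>-37)&(x<30))
med('legs',(abs(abs(y)-17)<4)&(z>3)&(z<60)&(x>-100)&(x<-40))
med('lever',(abs(y)<7)&(z>3)&(z<60)&(x<-36)&(x>-130))
med('keeper',(abs(y)<7)&(z>10)&(z<16)&(x<-18)&(x>-36))
med('blocktop',(abs(y)>8)&(abs(y)<14)&(x>0)&(x<35)&(abs(z)<8))
E
python3 look.py w6.png
```

```text
clock: 10.02
ee_pos: [0.4745, 0.0405, 0.2377]
tool_rot: [3.001, 0.162, -0.8]
wrist_force: [0.4, 0.6, 0.2]
finger_gap: 0.0004
gripper_force: 0.0
deck xyz [ 65.6   0.3 109.2] F [-0.3 -0.5  0.4]
bar outer 644 [-23.    0.3   9.3] [[-36.4, -20.0, 5.1], [-11.9, 20.4, 14.4]]
legs 686 [-53.5   0.2  20.7] [[-64.9, -18.8, 15.1], [-40.8, 19.0, 25.6]]
lever 835 [-57.5  -0.   30.5] [[-72.1, -6.7, 3.8], [-47.9, 6.5, 50.3]]
keeper 314 [-27.3  -0.1  13.1] [[-31.2, -6.8, 11.4], [-23.4, 6.8, 14.4]]
blocktop 906 [17.2 -0.   0. ] [[1.1, -13.8, -1.6], [34.0, 13.9, 1.4]]
```

View pics/w6.png

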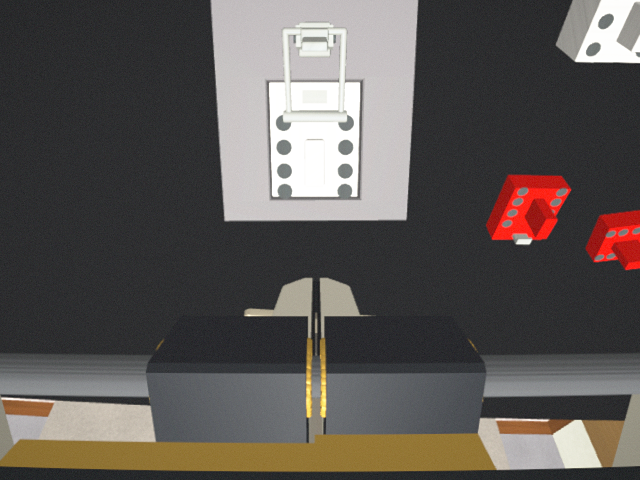

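The bar now lies on the block behind the keeper's lip, at row 116 with the hook at row 97. The lever is still up at about (314,38). Fingers go to the up-slope side of the lever.

```bash
python3 -m jog '[[[0.2,0,0],[0,0,0],0],[[0.468,0,0.1],[0,0,0],0],[[0.468,0,0.17],[0,0,0],0],[[0.468,0,0.345],[0,0,0],0],[[0.468,0,0.345],[0,0,0],0],[[0.468,0,0.345],[0,0,0],0]]'; python3 -c "
from h import *
where();deck(-53,0,43)"
```

```text
clock: 10.82
ee_pos: [0.5215, 0.0452, 0.1333]
tool_rot: [3.001, 0.162, -0.797]
wrist_force: [-0.0, 1.0, 0.2]
finger_gap: 0.0005
gripper_force: 0.0
deck xyz [-27.5   0.2  42.4] F [ 0.  -1.   0.3]
shift [0.128, -0.001, -0.002] turn [0.0004, -0.0016, 0.0005] deg 0.3 j6 1.48 t 10.82
```

```bash
python3 -m jog '[[[0.07,0,0],[0,0,0],0],[[0.128,0,-0.003],[0,0,0],0],[[0.16,0,0],[0,0,0],0],[[0.19,0,0.004],[0,0,0],0],[[0.236,0,0.026],[0,0,0],0],[[0.274,0,0.06],[0,0,0],0],[[0.3,0,0.105],[0,0,0],0],[[0.315,0,0.14],[0,0,0],0],[[0.32,0,0.157],[0,0,0],0],[[0.32,0,0.162],[0,0,0],0]]'; python3 -c "
from h import *
where()"
```

```text
clock: 12.08
ee_pos: [0.5608, 0.0493, 0.0744]
tool_rot: [3.001, 0.162, -0.796]
wrist_force: [0.7, 1.3, 19.3]
finger_gap: 0.0003
gripper_force: 8.5
deck xyz [-91.2   0.1  11.2] F [ 8.9 -1.1 17.1]
```

Contact is at z = 11.2 mm, which is flat-lever height, with 17 N. I'll retreat and verify.

```bash
python3 -m jog '[[[0,0,0.005],[0,0,0],0],[[0,0,-0.15],[0,0,0],0],[[-0.1,0,-0.4],[0,0,0],0],[[-0.4,0,-0.5],[0,0,0],0],[[-0.6,0,-0.5],[0,0,0],0],[[-0.6,0,-0.5],[0,0,0],0]]'; python3 look.py w7.png
```

```text
clock: 12.82
ee_pos: [0.5053, 0.0438, 0.2203]
tool_rot: [3.002, 0.162, -0.795]
wrist_force: [0.4, -0.2, -0.1]
finger_gap: 0.0004
gripper_force: 0.0
deck xyz [ 30.    0.2 109.6] F [-0.3  0.2  0.1]
bar outer 397 [-28.    0.4   6.5] [[-36.8, -20.1, 4.0], [-21.0, 20.8, 9.0]]
legs 778 [-59.7   0.1   5.7] [[-77.0, -18.7, 3.9], [-40.7, 18.9, 7.4]]
lever 1994 [-79.3  -0.   10.7] [[-103.6, -6.8, 4.3], [-53.5, 6.8, 12.9]]
keeper 273 [-29.4   0.1  13. ] [[-33.2, -6.5, 11.4], [-25.5, 6.6, 14.3]]
blocktop 765 [17.2  0.   0.1] [[0.5, -13.6, -1.3], [34.1, 13.6, 1.6]]
```

View pics/w7.png

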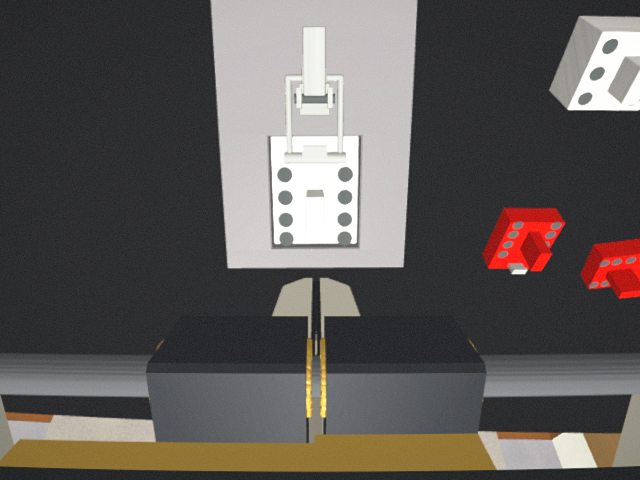

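The lever lies flat (rows 27–113, column 314). The bar at row 157 is hooked behind the keeper, and the block is flush.

```bash
python3 -c "
from station import env
print(env.job_done())"
```

```text
the job is handed in; nothing more can be done
None
```

The tube block is flush in the recess, the loop bar is behind the keeper hook and the latch lever lies flat; I handed the job in at about 13 s, without touching the spare block, bottle or jar.

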